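Pack the sample jar and latch the case

ROBOT

A 6-joint arm with a two-finger parallel gripper is mounted at the origin on the work surface. World frame = base frame: x ahead of the robot, y to its left, z up, the work surface at z = 0. Lengths are in m, angles in rad, forces in N, time in s.
With the tool pointing down it reaches from about 0.375 to 0.975 m from the base axis. Payload 3.8 kg.
Tool frame: the origin (TCP) lies midway between the tips of the shut fingers; the grasp point (between the pads) lies 19 mm behind it; z points along the fingers, y is the line along which they close (so a half turn about z gives the same grasp; the last joint's range is limited). The gripper opens to 85 mm and grips with 20 to 120 N. Pads are 22 mm wide; open, the fingers measure 114 mm over their backs; the gripper's body (76 mm by 85 mm) begins 54 mm behind the grasp point. The pads swing forward as they close: fully open they stand 13 mm farther back than shut.
Start: joints at [-1.271, 0.264, 1.604, -0, 1.274, -0.037], TCP at [0.223, -0.637, 0.231] pointing down, gripper open.
Joint ranges: [-2.63, 2.63], [-0.94, 2.18], [0.31, 2.57], [-1.31, 4.45], [0, 2.66], [-2.55, 2.55]. Speed limits (rad/s): [2.57, 2.57, 3.14, 3.14, 3.14, 3.14].

INTERFACE

Orientations are given as a rotation vector (axis times angle).
In Python, from workcell import bot gives the robot as it stands.
- The arm moves only by the tool jog_arm, never from a script. Its argument "motion" is a list of rows, each a list of 5 numbers: the opening, from -1 (shut) to 1 (fully open), then the shift along the tool's x, y, z in mm, then the turn about the tool's z in degrees. In form: [[claw, x, y, z, twist], ...]. A call has 1 to 10 rows; each row shifts and turns the commanded pose from where the row before left it, along the tool's axes as they then stand; what a row does not reach is not made up. A row lasts 1/12 s, in which the tool goes at most 41.7 mm and 7.16 degrees, less where a joint would pass 70% of its speed; a pose out of reach is approached as far as the arm can. A call with a gripper value outside its range is refused whole. The fingers move at their own pace and stop on an object; "force" is the grip in N (left out, the last holds). Time passes only in rows, so rows that do not move let the fingers close. It gives the time, the measured TCP pose, the force, the opening and the grip force at its end, in the units of the state.
- bot.read_state(): the state, without advancing time (a new reading comes with each control period).
- bot.read_camera(name): name is "side" or "top"; returns (picture, depth): 420x560x3 uint8, red, green, blue; 420x560 float32, m along the optical axis (not along the pixel's ray), 0 where there is no reading.
- bot.get_calibration(name): a dict with "vfov" (degrees; the focal length in pixels is half the picture's height over the tangent of half this angle, whatever the lens; pixels are square), "cx", "cy" (the principal point, pixels), "rvec" (rotation vector, rad) and "tvec" (3), from world to camera coordinates, as OpenCV has them. Camera axes: x right, y down, z forward; pixel columns grow to the right and rows downward; lengths in m; the calibration is good to about 2 mm. A picture is of the moment at which its call begins. get_calibration takes no time and is no camera call.
- bot.finish_job(): hands the job in; it is judged then, once.
The state is a dict: "time": time; "q": joint angles; "joint_vel": joint speeds; "joint_torque": joint torques, N m; "tool_pos": TCP position; "tcp_rot": TCP orientation; "wrist_force": force on the tool from outside, world axes, zero at the start; "torque": the same for the moment, N m; "width": opening from 0.0 (shut) to 1.0 (fully open); "grip_force": force on a finger pad.
Only numpy, scipy, OpenCV 4.12 (cv2) and the standard library are available. Lean on these libraries where they do the work, as an engineer would, in place of code of your own. Each camera call takes 0.05 s, during which the arm holds its last target. There are 200 camera calls.

TASK

Stand the red-capped jar upright in the empty pocket of the green sample case and shut the lid fully. Then swing the brass-barred latch loop over so that its bar lies behind the keeper on the lid, and push the red lever over past its toggle point until it lies flat, with the loop pulled tight on the keeper. Leave the other jars, the flask and the gift box where they stand.

Things in the scene. Friction and masses are not known exactly. Their poses are not given: they have to be found in the camera images.
- case: Dark green sample case, fixed, 240 (x) by 325 (y) mm; origin: centre of underside, z up. y -162 to -27 mm: solid deck, top at z = 110, with the latch on x = 0. Rest: open well, rim at z = 107, foam top at z = 60 with two round pockets 67 mm wide, floor at z = 8: the -x one empty, the +x one (104 mm away) holds a white-capped jar. Lid hinged on the +y edge
- pocket_mid (a point): The point in the empty pocket where the centre of the seated jar must be: case (-52, 64.5, 50.5) mm; z up, axes as the case. The jar then stands on the pocket floor, its top 14 mm below the rim
- jar_mid (a point): The jar to pack: amber glass jar with red cap and paper label, 58 mm diameter, 85 mm tall, about 0.3 kg, standing on the table. The point is on its axis, half-way up (42.5 mm); z along its axis, upwards
- lid_hinge (a point): Middle of the lid's hinge axis, which runs along the case's x; case (0, 158, 113) mm; axes as the case
- lid (a joint): Lid angle, rad: 0 shut, 1.57 upright, at most 1.83. Green panel 240 mm wide (case x), 184 mm from hinge to free edge, 12 mm thick, hinge axis in its mid-plane; shut, its top is at case z = 119 mm. Stiff friction hinge: stays where left, about 3 N at the free edge pushes it shut. Outer face smooth but for the keeper amid the free edge and two thin strips
- keeper_seat (a point): Where the bar's axis lies when hooked: 165.5 mm from the hinge axis, 5 mm above the lid's outer face; shut, at case (0, -7.5, 124) mm. y towards the hinge, z out of the face. The steel keeper is a hook 30 mm wide (x): a post 5 mm to -y of this point, 13.5 mm high, its lip 6.5 mm above the point, reaching 3 mm past it to +y, 16 mm above the lid's face at its top
- lever_pivot (a point): Middle of the latch lever's pivot axis, which runs along the case's x; case (0, -67.5, 134) mm, 24 mm above the deck; axes as the case
- lever (a joint): Lever angle, rad. It points from the pivot at elevation 0.785 + joint from the case's +y (0 open stop, leaning to the lid; 0.785 upright; 2.461 stop, flat over the deck to -y). 80 mm long, 8 thick, red grip 36 wide, 12 thick on its last 40 mm. Friction (1.5 N at grip) holds it. Loop hooked: it stretches 5 mm like a spring, dead centre at 2.19, then pulls the lever down; push under 6 N
- lever_grip (a point): Middle of the lever's red grip, 62 mm from the pivot on the lever's centre line; its y axis points along the lever away from the pivot
- loop (a joint): Loop angle relative to the lever, rad: 0 along the lever, positive away from the lid (stop at 1.05). It turns on a pin 30 mm from the lever's pivot, 85.8 mm from pin to bar axis; two rods 56 mm apart and the bar, the lever between. Swings freely: leans back on its stop at the start; past the top it falls on the lid. The bar clears the keeper only with the lever near open (below 0.8)
- bar_mid (a point): Middle of the loop's brass bar, 10 mm diameter, 56 mm long, along the case's x; at the start some 120 mm above the deck, easily knocked over by what is carried past it. Laid down on the shut lid its axis is 5 mm above the lid's face, behind (+y of) the keeper; turning the lever then draws it to the keeper under the lip
- packed_jar: Bystander: the same size of amber jar, white cap, already in the case's +x pocket. Origin at its underside centre
- flask: Bystander: red flask, 68 mm diameter, 210 mm tall, standing on the table. Origin at its underside centre
- snack_jar: Bystander: big pale jar with white cap, 88 mm diameter, 130 mm tall. Origin at its underside centre
- gift_box: Bystander: green carton with tan band, 90 x 130 mm, 100 mm high. Origin at its underside centre

How it is judged:
On the way, in this order (a step that is already met when the one before it is completed fails the run):
1. the red-capped jar stands in the empty pocket (distance between jar_mid and pocket_mid below 0.01 m and angle between jar_mid's own z axis and vertical below 0.15 rad), for 0.2 s.
2. the lid is shut (value of joint lid below 0.05 rad), for 0.1 s.
3. the loop's bar lies on the lid behind the keeper, the lever still open (value of joint lid below 0.06 rad and value of joint lever below 1.9 rad and y of bar_mid in the frame of keeper_seat between -0.004 and 0.05 m and z of bar_mid in the frame of keeper_seat between -0.006 and 0.01 m), for 0.1 s.
4. the lever is past its toggle point with the bar on the keeper (value of joint lever above 2.35 rad and distance between bar_mid and keeper_seat below 0.008 m), for 0.2 s.
At the end, for the whole second after the job is handed in: The red-capped jar stands in its pocket (centre within 10 mm of the seated point, tilted less than 0.15 rad), the lid is shut (under 0.05 rad), the loop's bar lies on the keeper (within 8 mm of its seat) and the lever is over past its toggle point (joint above 2.35 rad of 2.46) (all of step 1 and all of step 4 and value of joint lid below 0.05 rad); the robot touches nothing.
It fails at once if the flask is moved more than 30 mm (distance of flask from where it was at the start of the episode above 0.03 m).
It fails at once if the big snack jar is moved more than 30 mm (distance of snack_jar from where it was at the start of the episode above 0.03 m).
It fails at once if the gift box is moved more than 30 mm (distance of gift_box from where it was at the start of the episode above 0.03 m).
It fails at once if the packed jar is moved more than 30 mm (distance of packed_jar from where it was at the start of the episode above 0.03 m).
It also fails if it takes over 66 s, if anything falls off the work surface, if the arm or the gripper's body presses on something with over 40 N, if the wrist force passes 120 N, or if a joint passes its speed limit or range.

## Working session

There is one attempt and no reset: what is moved stays moved. The work goes in short steps, Python scripts to look and compute and a tool call to move; the robot and the scene stay as the last step left them, time stands still between calls to the robot, and variables do not carry over. Pictures are saved under pics/ and viewed, at most 10 in all, crops included, and the job is handed in when it is done.

Besides the shell and the picture viewer there is one more tool, called after "Call:" as name(argument=value, ...) on one line, values as JSON. jog_arm: Moves the arm, as the interface text tells. Its arguments: {"type":"object","properties":{"motion":{"type":"array"},"force":{"type":"number"}},"required":["motion"]}

```bash
mkdir -p pics; cat > h.py <<'E'
import numpy as np, cv2
from workcell import bot
def cal(n):
    c=bot.get_calibration(n); f=210/np.tan(np.radians(c['vfov'])/2)
    R=cv2.Rodrigues(np.array(c['rvec'],float))[0]; return f,c['cx'],c['cy'],R,np.array(c['tvec'],float)
def cloud(n,d):
    f,cx,cy,R,t=cal(n); v,u=np.mgrid[:d.shape[0],:d.shape[1]]
    p=np.stack([(u-cx)/f*d,(v-cy)/f*d,d],-1); return (p-t)@R
def proj(n,P):
    f,cx,cy,R,t=cal(n); p=np.asarray(P)@R.T+t; return np.stack([f*p[...,0]/p[...,2]+cx,f*p[...,1]/p[...,2]+cy],-1)
def grab(n):
    im,d=bot.read_camera(n); return im,d,cloud(n,d)
E
python3 - <<'E'
from h import *
for n in('top','side'):
    im,d,P=grab(n); cv2.imwrite(f'pics/{n}0.png',im[...,::-1]); np.savez(f'{n}0.npz',im=im,d=d,P=P)
    c=bot.get_calibration(n);print(n,c, 'pos',-cal(n)[3].T@cal(n)[4], (d>0).mean())
s=bot.read_state();print(s)
E
```

```text
top {'vfov': 51.53115001761227, 'cx': 266.8850866711901, 'cy': 217.3729576197017, 'rvec': array([ 2.01035323, -2.21131483,  0.22921235]), 'tvec': array([0.03927011, 0.56865747, 1.31163088])} pos [0.28434562 0.00678319 1.40156718] 0.9961777210884354
side {'vfov': 47.89621720122106, 'cx': 285.86865186943896, 'cy': 211.85070781154016, 'rvec': array([ 0.13832222, -2.85911757,  1.16753088]), 'tvec': array([0.55343059, 0.1241292 , 1.60327589])} pos [0.42990293 1.08373087 1.23810255] 0.9960331632653061
{'time': 0.1, 'q': array([-1.27087770e+00,  2.64691592e-01,  1.60525637e+00,  1.16654114e-05,
        1.27368639e+00, -3.68593565e-02]), 'joint_vel': array([-0.00010889, -0.00364611, -0.0013217 ,  0.00030141, -0.00046782,
       -0.00031629]), 'joint_torque': array([ 3.85642825e-04, -5.16708469e+01, -3.68589699e+01,  7.64939642e-06,
        6.34493743e-03, -1.47043551e-05]), 'tool_pos': array([ 0.22288375, -0.63643681,  0.23006701]), 'tcp_rot': array([-3.09516210e+00, -5.26168385e-01,  4.02987039e-04]), 'wrist_force': array([ 0.13497062, -0.21655923,  0.57409271]), 'torque': array([-0.00964008,  0.04562732,  0.00148643]), 'grip_force': 0.0, 'width': 1.0005674918038023}
```

View pics/top0.png

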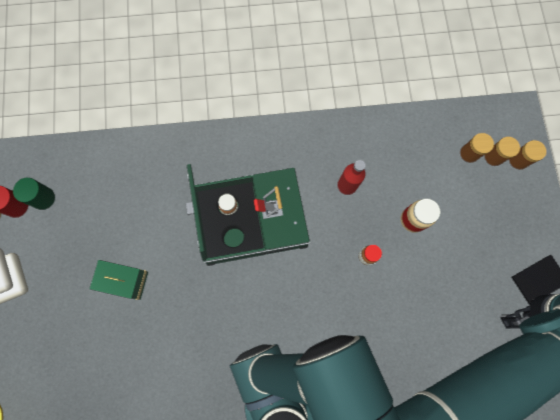

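View pics/side0.png

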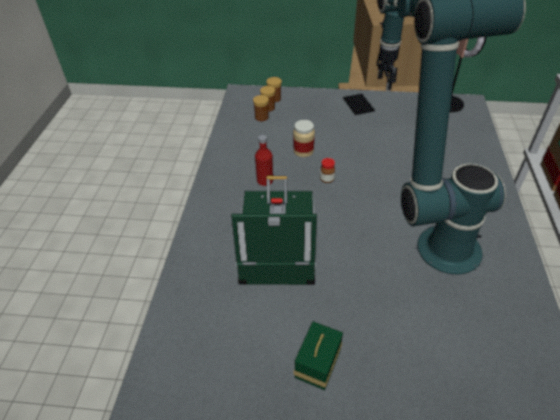

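The top view shows the case around (250,215) with its lid open at x≈195. The red cap is at (372,254), the flask at (352,178), the snack jar at (424,213) and the brass bar near (278,198). The side view agrees: the bar is at (277,178), leaning back.

```bash
python3 - <<'E'
from h import *
for n in('top','side'):
    z=np.load(f'{n}0.npz'); im,d,P=z['im'],z['d'],z['P']; hsv=cv2.cvtColor(im,cv2.COLOR_RGB2HSV)
    c=(slice(280,330),slice(170,230)) if n=='top' else (slice(300,340),slice(380,420))
    print(n,'table z',np.median(P[c][...,2]))
    H,S,V=hsv[...,0],hsv[...,1],hsv[...,2]
    red=((H<8)|(H>172))&(S>150)&(V>90)
    k,lab,st,ce=cv2.connectedComponentsWithStats(red.astype(np.uint8))
    for i in range(1,k):
        if st[i,4]>30:
            q=P[lab==i]; zt=np.percentile(q[:,2],90); q=q[abs(q[:,2]-zt)<.008]
            print('red',ce[i].round(),st[i,4],'ztop',zt.round(4),'c',((q.max(0)+q.min(0))/2).round(4),'ext',np.ptp(q,axis=0).round(3))
    br=(H>12)&(H<28)&(S>110)&(V>120)
    k,lab,st,ce=cv2.connectedComponentsWithStats(br.astype(np.uint8))
    for i in range(1,k):
        q=P[lab==i]
        if st[i,4]>8: print('brass',ce[i].round(),st[i,4],'med',np.median(q,0).round(4),'min',q.min(0).round(3),'max',q.max(0).round(3))
    # deck
    g=(H>60)&(H<95)&(S>80)&(abs(P[...,2]-.110)<.006)
    k,lab,st,ce=cv2.connectedComponentsWithStats(g.astype(np.uint8))
    for i in range(1,k):
        if st[i,4]>150:
            q=P[lab==i]; r=cv2.minAreaRect((q[:,:2]*1000).astype(np.float32))
            print('deckgreen',ce[i].round(),st[i,4],'z',np.median(q[:,2]).round(4),'rect',r,cv2.boxPoints(r).round(1).tolist())
    for nm,zz,box in(('all >.08',.06,None),):
        m=(P[...,2]>.05)&(d>0)
        k,lab,st,ce=cv2.connectedComponentsWithStats(m.astype(np.uint8))
        for i in range(1,k):
            q=P[lab==i]; 
            if st[i,4]>60: print('tall',ce[i].round(),st[i,4],'min',q.min(0).round(3),'max',q.max(0).round(3))
E
```

```text
top table z 0.00035396546268287934
red [350. 179.] 435 ztop 0.1575 c [ 0.6643 -0.2914  0.1575] ext [0.038 0.04  0.016]
red [  4. 197.] 183 ztop 0.1136 c [0.7009 0.7844 0.1111] ext [0.071 0.03  0.011]
red [259. 205.] 110 ztop 0.201 c [0.5811 0.011  0.1981] ext [0.034 0.019 0.01 ]
red [408. 222.] 120 ztop 0.0728 c [ 0.5199 -0.4627  0.0711] ext [0.062 0.031 0.012]
red [372. 253.] 238 ztop 0.0883 c [ 0.424  -0.3232  0.0872] ext [0.049 0.051 0.014]
brass [482. 143.] 369 med [ 0.7363 -0.7168  0.0972] min [ 0.284 -0.773  0.03 ] max [0.773 0.007 1.402]
brass [508. 147.] 372 med [ 0.7165 -0.7957  0.0971] min [ 0.685 -0.856  0.044] max [ 0.75  -0.762  0.107]
brass [534. 151.] 369 med [ 0.6962 -0.8748  0.0971] min [ 0.284 -0.911  0.081] max [0.728 0.007 1.402]
brass [278. 197.] 68 med [ 0.5893 -0.0478  0.2409] min [ 0.556 -0.061  0.105] max [ 0.646 -0.041  0.246]
brass [365. 259.] 17 med [ 0.411  -0.3023  0.0572] min [ 0.399 -0.318  0.053] max [ 0.427 -0.297  0.062]
brass [  1. 411.] 9 med [0.0654 0.8344 0.0103] min [0.055 0.832 0.004] max [0.075 0.836 0.012]
deckgreen [280. 210.] 2654 z 0.1099
[... 2193 characters left out ...]
9618530273], [479.3999938964844, -124.69999694824219], [564.0, -119.30000305175781], [557.2000122070312, -12.0]]
tall [5. 4.] 104 min [ 2.466 -1.804  0.051] max [ 2.504 -1.625  0.106]
tall [438. 104.] 19187 min [-0.719 -2.02   0.05 ] max [0.326 0.122 0.801]
tall [557.  85.] 112 min [-0.608 -0.978  0.051] max [-0.571 -0.897  0.14 ]
tall [267.  94.] 562 min [ 0.671 -0.913  0.051] max [ 0.775 -0.674  0.108]
tall [303. 133.] 506 min [ 0.493 -0.528  0.051] max [ 0.577 -0.439  0.138]
tall [274. 226.] 7381 min [ 0.446 -0.305  0.05 ] max [0.718 0.219 0.301]
tall [327. 165.] 195 min [ 0.402 -0.35   0.051] max [ 0.457 -0.29   0.092]
tall [318. 351.] 1903 min [0.36  0.384 0.05 ] max [0.483 0.534 0.131]
```

```bash
python3 - <<'E'
from h import *
def circ(q): # least-squares circle centre for rim/cap points
    A=np.c_[2*q[:,:2],np.ones(len(q))]; s=np.linalg.lstsq(A,(q[:,:2]**2).sum(1),rcond=None)[0]; return s[:2],np.sqrt(s[2]+s[0]**2+s[1]**2)
for n in('top','side'):
    z=np.load(f'{n}0.npz'); im,d,P=z['im'],z['d'],z['P']; hsv=cv2.cvtColor(im,cv2.COLOR_RGB2HSV)
    X,Y,Z=P[...,0],P[...,1],P[...,2]
    # deck line fits: per-row/col extremes
    dk=(abs(Z-.11)<.004)&(X>.43)&(X<.73)&(Y<.01)&(Y>-.15); q=P[dk]*1000
    def edge(key,other,lo,hi,ext):
        pts=[]
        for b in range(lo,hi,6):
            s=q[(q[:,key]>=b)&(q[:,key]<b+6)]
            if len(s): pts.append(s[s[:,other].argmin() if ext<0 else s[:,other].argmax(),:2])
        l=cv2.fitLine(np.array(pts,np.float32),cv2.DIST_HUBER,0,.01,.01).ravel(); return l
    print(n)
    for nm,a in(('-y',(0,1,500,690,-1)),('-x',(1,0,-110,-20,-1)),('+x',(1,0,-95,0,1))):
        l=edge(*a); print(' edge',nm,l.round(3),'slope deg',np.degrees(np.arctan2(l[1],l[0])).round(2))
    # jars
    m=(abs(X-.426)<.05)&(abs(Y+.321)<.05)&(Z>.078); c,r=circ(P[m]); t=P[m]; print(' jar top mean',t.mean(0).round(4), 'mid',((t.max(0)+t.min(0))/2).round(4),len(t))
    m=(abs(X-.426)<.05)&(abs(Y+.321)<.05)&(Z>.02)
    for lo in range(20,90,8):
        s=P[m&(Z*1000>=lo)&(Z*1000<lo+8)]; 
        if len(s): print('   h',lo,'x',s[:,0].min().round(3),s[:,0].max().round(3),'y',s[:,1].min().round(3),s[:,1].max().round(3))
    m=(abs(X-.625)<.045)&(abs(Y-.107)<.045)&(abs(Z-.091)<.006); t=P[m]
    if len(t): print(' packed',t.mean(0).round(4),((t.max(0)+t.min(0))/2).round(4),np.ptp(t,axis=0).round(3))
    R=(((hsv[...,0]<8)|(hsv[...,0]>172))&(hsv[...,1]>150)&(hsv[...,2]>80)&(abs(X-.58)<.05)&(abs(Y)<.06)&(Z>.12))
    t=P[R]; print(' grip',t.mean(0).round(4),t.min(0).round(3),t.max(0).round(3))
    m=(X>.45)&(X<.72)&(Y>.13)&(Y<.25)&(Z>.14); t=P[m]
    if len(t):
        for lo in range(140,310,40):
            s=t[(t[:,2]*1000>lo)&(t[:,2]*1000<lo+40)]
            if len(s): print('   lid z',lo,'y',np.percentile(s[:,1],[3,50,97]).round(3),'x',s[:,0].min().round(3),s[:,0].max().round(3))
        print('  lid zmax',np.percentile(t[:,2],99))
E
```

```text
top
 edge -y [ 9.96000e-01  9.10000e-02  5.95978e+02 -1.21427e+02] slope deg 5.21
 edge -x [ 8.60000e-02 -9.96000e-01  4.68346e+02 -6.93430e+01] slope deg -85.09
 edge +x [ 9.60000e-02 -9.95000e-01  7.03917e+02 -4.72330e+01] slope deg -84.5
 jar top mean [ 0.4242 -0.3232  0.085 ] mid [ 0.424  -0.3232  0.0861] 226
   h 20 x 0.396 0.446 y -0.329 -0.295
   h 28 x 0.396 0.439 y -0.324 -0.293
   h 36 x 0.395 0.441 y -0.319 -0.295
   h 44 x 0.397 0.449 y -0.33 -0.295
   h 52 x 0.396 0.453 y -0.338 -0.296
   h 60 x 0.398 0.45 y -0.327 -0.299
   h 68 x 0.401 0.443 y -0.315 -0.299
   h 76 x 0.399 0.449 y -0.349 -0.298
   h 84 x 0.401 0.449 y -0.348 -0.299
 packed [0.6238 0.1067 0.0926] [0.6244 0.1073 0.091 ] [0.051 0.05  0.012]
 grip [0.5809 0.0068 0.191 ] [ 0.564 -0.008  0.171] [0.598 0.02  0.203]
   lid z 140 y [0.174 0.18  0.192] x 0.453 0.664
   lid z 180 y [0.172 0.182 0.199] x 0.478 0.672
   lid z 220 y [0.167 0.18  0.194] x 0.454 0.679
   lid z 260 y [0.163 0.176 0.195] x 0.45 0.686
   lid z 300 y [0.162 0.175 0.182] x 0.452 0.638
  lid zmax 0.30049189897222556
side
 edge -y [ 9.95000e
[... 266 characters left out ...]
  -0.3209  0.085 ] 104
   h 20 x 0.404 0.451 y -0.31 -0.292
   h 28 x 0.401 0.454 y -0.318 -0.295
   h 36 x 0.401 0.455 y -0.319 -0.288
   h 44 x 0.401 0.455 y -0.316 -0.283
   h 52 x 0.402 0.457 y -0.33 -0.29
   h 60 x 0.403 0.452 y -0.321 -0.291
   h 68 x 0.407 0.453 y -0.32 -0.296
   h 76 x 0.407 0.454 y -0.35 -0.292
   h 84 x 0.404 0.45 y -0.344 -0.294
 grip [0.5832 0.0177 0.1955] [0.567 0.009 0.179] [0.599 0.025 0.203]
   lid z 140 y [0.186 0.197 0.209] x 0.451 0.688
   lid z 180 y [0.181 0.192 0.205] x 0.45 0.688
   lid z 220 y [0.177 0.188 0.2  ] x 0.451 0.689
   lid z 260 y [0.168 0.182 0.198] x 0.45 0.689
   lid z 300 y [0.168 0.172 0.177] x 0.46 0.531
  lid zmax 0.29794926512807746
```

Call:
jog_arm(motion=[[1,0,0,0,7],[1,0,0,0,7]])

```text
time: 0.27
tool_pos: [0.2229, -0.6366, 0.2304]
tcp_rot: [-3.137, -0.136, 0.001]
wrist_force: [-0.1, -0.8, 0.6]
width: 1.002
grip_force: 0.0
```

Call:
jog_arm(motion=[[1,23,-29.6,0,0],[1,23,-29.6,0,0],[1,23,-29.6,0,0],[1,23,-29.6,0,0],[1,23,-29.6,0,0],[1,23,-29.6,0,0],[1,23,-29.6,0,0],[1,23,-29.6,0,0],[1,23,-29.6,0,0],[1,23,-29.6,0,0]])

```text
time: 1.1
tool_pos: [0.4251, -0.3192, 0.2309]
tcp_rot: [-3.138, -0.145, 0.001]
wrist_force: [0.9, -1.3, 0.6]
width: 1.003
grip_force: 0.0
```

Call:
jog_arm(motion=[[1,0,0,20,0],[1,0,0,35,0],[1,0,0,30,0],[1,0,0,15,0],[1,0,0,0,0]])

```text
time: 1.52
tool_pos: [0.4216, -0.3181, 0.1261]
tcp_rot: [-3.132, -0.146, 0.011]
wrist_force: [-0.9, 0.5, -1.0]
width: 0.999
grip_force: 0.0
```

```bash
python3 - <<'E'
from h import *
s=bot.read_state(); print(s['tool_pos'].round(4),s['q'].round(2))
for n in('top','side'):
    im,d,P=grab(n); 
    c=proj(n,s['tool_pos']); print(n,c)
    u,v=c.astype(int); w=80
    cv2.imwrite(f'pics/{n}1.png',cv2.resize(im[max(0,v-w):v+w,u-w:u+w,::-1],None,fx=2.4,fy=2.4))
a=[cv2.resize(cv2.imread(f'pics/{n}1.png'),(390,390)) for n in('top','side')]
cv2.imwrite('pics/both1.png',np.hstack(a))
E
```

```text
[ 0.4216 -0.3181  0.1261] [-0.69  0.09  2.02 -0.    1.05  0.78]
top [374.05950683 252.08901671]
side [329.92998896 153.77121341]
```

View pics/both1.png

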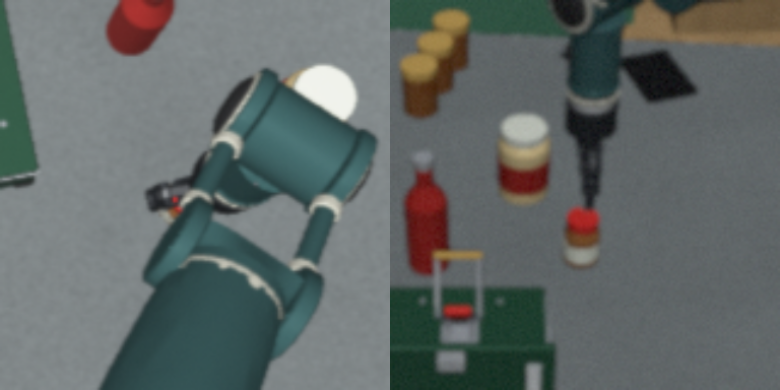

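The side crop at (583,220) shows the jar right below the fingers, so I can descend.

Call:
jog_arm(motion=[[1,4.5,4,10,0],[1,0,0,20,0],[1,0,0,20,0],[1,0,0,15,0],[1,0,0,4,0],[1,0,0,0,0]], force=40)

```text
time: 2.12
tool_pos: [0.4296, -0.3249, 0.0619]
tcp_rot: [-3.138, -0.145, 0.001]
wrist_force: [-1.0, -0.2, 0.7]
width: 0.998
grip_force: 0.0
```

Call:
jog_arm(motion=[[-0.2,0,0,0,0],[-0.2,0,0,0,0],[-0.2,0,0,0,0],[-0.2,0,0,0,0]], force=40)

```text
time: 2.45
tool_pos: [0.4308, -0.3256, 0.0642]
tcp_rot: [3.136, 0.145, 0.004]
wrist_force: [0.2, 1.6, 5.1]
width: 0.589
grip_force: 41.4
```

Call:
jog_arm(motion=[[-0.2,0,0,-10,0],[-0.2,0,0,-35,0],[-0.2,0,0,-40,0],[-0.2,0,0,-40,0],[-0.2,0,0,-20,0],[-0.2,0,0,0,0],[-0.2,0,0,0,0],[-0.2,0,0,0,0]])

```text
time: 3.12
tool_pos: [0.4283, -0.3236, 0.2053]
tcp_rot: [-3.136, -0.145, 0.004]
wrist_force: [-0.2, 0.4, -4.7]
width: 0.586
grip_force: 43.7
```

```bash
cat > jarpos.py <<'E'
from h import *
s=bot.read_state(); T=s['tool_pos']; print('tcp',T.round(4),s['tcp_rot'].round(3),s['width'].round(3),s['wrist_force'].round(1))
for n in('top','side'):
    im,d,P=grab(n); X,Y,Z=np.moveaxis(P,-1,0); hsv=cv2.cvtColor(im,cv2.COLOR_RGB2HSV)
    red=((hsv[...,0]<8)|(hsv[...,0]>172))&(hsv[...,1]>150)&(hsv[...,2]>80)
    m=(np.hypot(X-T[0],Y-T[1])<.045)&(Z>T[2]-.08)&(Z<T[2]+.04)
    for nm,mm in(('red',m&red),('body',m&(Z<T[2]-.005))):
        t=P[mm]
        if len(t): print(n,nm,len(t),'min',t.min(0).round(4),'max',t.max(0).round(4),'mid',((t.min(0)+t.max(0))/2-T).round(4))
    np.savez(f'{n}J.npz',im=im,d=d,P=P)
E
python3 jarpos.py
```

```text
Traceback (most recent call last):
  File "jarpos.py", line 2, in <module>
    s=bot.read_state(); T=s['tool_pos']; print('tcp',T.round(4),s['tcp_rot'].round(3),s['width'].round(3),s['wrist_force'].round(1))
                                                                                      ^^^^^^^^^^^^^^^^
AttributeError: 'float' object has no attribute 'round'
```

```bash
sed -i "s/s\['width'\].round(3)/s['width']/" jarpos.py; python3 jarpos.py
```

```text
tcp [ 0.4283 -0.3236  0.2053] [-3.136 -0.145  0.004] 0.5860453586402674 [-0.2  0.4 -4.7]
top red 6 min [ 0.399  -0.3372  0.2226] max [ 0.4066 -0.3314  0.2292] mid [-0.0255 -0.0107  0.0206]
top body 35 min [ 0.3995 -0.3371  0.1483] max [ 0.4494 -0.2923  0.1982] mid [-0.0039  0.0089 -0.0321]
side red 39 min [ 0.404  -0.3337  0.2071] max [ 0.4481 -0.2982  0.2287] mid [-0.0023  0.0077  0.0126]
side body 206 min [ 0.3972 -0.3267  0.1378] max [ 0.4543 -0.285   0.2003] mid [-0.0026  0.0177 -0.0363]
```

Call:
jog_arm(motion=[[-0.2,4.2,-20,-15,0],[-0.2,4.2,-35,-15,0],[-0.2,4.2,-35,-15,0],[-0.2,4.2,-35,-15,0],[-0.2,4.2,-35,0,0],[-0.2,4.2,-35,0,0],[-0.2,4.2,-35,0,0],[-0.2,4.2,-35,0,0],[-0.2,4.2,-35,0,0],[-0.2,4.2,-35,0,0]])

```text
time: 4.05
tool_pos: [0.4389, 0.0144, 0.2649]
tcp_rot: [-3.138, -0.145, 0.006]
wrist_force: [0.5, -0.7, -3.4]
width: 0.586
grip_force: 43.9
```

Call:
jog_arm(motion=[[-0.2,4.2,-35,0,0],[-0.2,4.2,-30,0,0],[-0.2,10,-15,0,0],[-0.2,25,4,0,0],[-0.2,30,4,0,0],[-0.2,18,0,0,0],[-0.2,0,0,0,0],[-0.2,0,0,0,0],[-0.2,0,0,0,0]])

```text
time: 4.8
tool_pos: [0.5233, 0.0927, 0.265]
tcp_rot: [3.138, 0.145, -0.008]
wrist_force: [-1.1, -0.0, -3.0]
width: 0.587
grip_force: 44.0
```

```bash
python3 jarpos.py; python3 - <<'E'
from h import *
a=[]
for n,(u,v) in(('top',(250,215)),('side',(275,215))):
    im=np.load(f'{n}J.npz')['im'][v-75:v+75,u-75:u+75,::-1]; a.append(cv2.resize(im,(390,390)))
cv2.imwrite('pics/both2.png',np.hstack(a))
E
```

```text
tcp [0.5233 0.0927 0.265 ] [ 3.138  0.145 -0.008] 0.5874338381220511 [-1.1 -0.  -3. ]
top red 127 min [0.4918 0.067  0.2571] max [0.5173 0.1151 0.2993] mid [-0.0188 -0.0017  0.0132]
top body 107 min [0.4876 0.0646 0.2068] max [0.5181 0.1193 0.2599] mid [-0.0205 -0.0008 -0.0317]
side red 83 min [0.4956 0.0724 0.261 ] max [0.5425 0.1182 0.2911] mid [-0.0043  0.0026  0.011 ]
side body 89 min [0.4916 0.091  0.2329] max [0.5489 0.1247 0.2597] mid [-0.0031  0.0152 -0.0187]
```

View pics/both2.png

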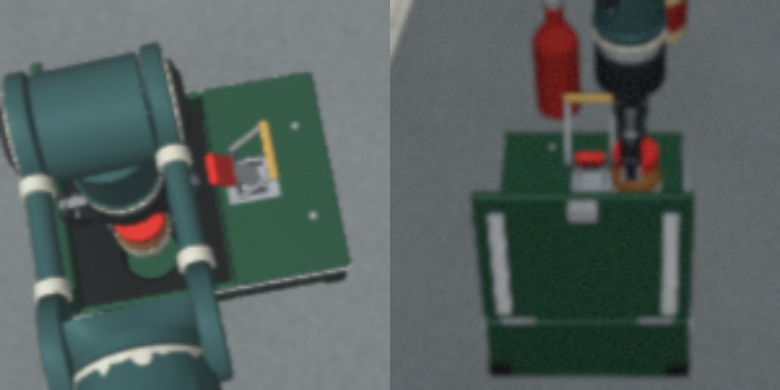

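The jar hangs over the well, with the empty pocket just below it in the top crop at (150,262). Both views say it should go about 4 mm in +x and 6 mm in +y. The loop still leans back.

Call:
jog_arm(motion=[[-0.2,4.5,-5.8,10,0],[-0.2,0,0,30,0],[-0.2,0,0,35,0],[-0.2,0,0,30,0],[-0.2,0,0,20,0],[-0.2,0,0,5,0],[-0.2,0,0,0,0],[-0.2,0,0,0,0],[-0.2,0,0,0,0]])

```text
time: 5.65
tool_pos: [0.5304, 0.0995, 0.1393]
tcp_rot: [-3.138, -0.145, -0.006]
wrist_force: [-0.3, 0.4, -4.0]
width: 0.583
grip_force: 44.9
```

```bash
python3 jarpos.py; python3 - <<'E'
from h import *
z=np.load('topJ.npz'); im=z['im']; P=z['P']
# visible part of pocket: pixels on foam plane edge -> show
cv2.imwrite('pics/t3.png',cv2.resize(im[195:265,190:260,::-1],(560,560),interpolation=cv2.INTER_NEAREST))
E
```

```text
tcp [0.5304 0.0995 0.1393] [-3.138 -0.145 -0.006] 0.5830485968368302 [-0.3  0.4 -4. ]
top red 85 min [0.4983 0.0731 0.1322] max [0.5228 0.1208 0.1654] mid [-0.0199 -0.0025  0.0095]
top body 101 min [0.4905 0.0714 0.0596] max [0.5312 0.1431 0.1343] mid [-0.0196  0.0078 -0.0424]
```

View pics/t3.png

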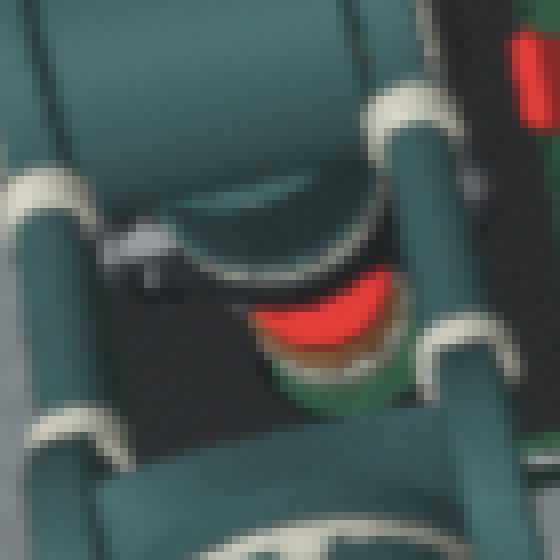

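The crescent of empty pocket shows at (345,400), centred left to right under the jar. By the numbers the jar is about 3 mm too far in +x. I'll correct that and lower it gently.

Call:
jog_arm(motion=[[-0.2,-3.3,-0.5,0,0],[-0.2,0,0,5,0],[-0.2,0,0,8,0],[-0.2,0,0,8,0],[-0.2,0,0,5,0],[-0.2,0,0,0,0],[-0.2,0,0,0,0]])

```text
time: 6.33
tool_pos: [0.5247, 0.0992, 0.1102]
tcp_rot: [3.138, 0.145, -0.003]
wrist_force: [1.2, -0.2, -3.6]
width: 0.585
grip_force: 45.0
```

Call:
jog_arm(motion=[[-0.2,1,0,5,0],[-0.2,0,0,8,0],[-0.2,0,0,8,0],[-0.2,0,0,6,0],[-0.2,0,0,4,0],[-0.2,0,0,2,0],[-0.2,0,0,0,0],[-0.2,0,0,0,0]])

```text
time: 7.0
tool_pos: [0.5265, 0.0994, 0.0782]
tcp_rot: [3.138, 0.145, -0.0]
wrist_force: [0.8, 0.0, -2.7]
width: 0.588
grip_force: 45.0
```

Call:
jog_arm(motion=[[-0.2,0,0,3,0],[-0.2,0,0,3,0],[-0.2,0,0,2,0],[-0.2,0,0,0,0],[-0.2,0,0,0,0]])

```text
time: 7.42
tool_pos: [0.5277, 0.0996, 0.0723]
tcp_rot: [-3.138, -0.145, -0.004]
wrist_force: [-2.5, 0.2, 7.1]
width: 0.59
grip_force: 45.9
```

The wrist force shows the jar is on the floor, so I'll release and lift.

Call:
jog_arm(motion=[[0.9,0,0,0,0],[0.9,0,0,0,0],[0.9,0,0,0,0],[0.9,0,0,-8,0],[0.9,0,0,-30,0],[0.9,0,0,-40,0],[0.9,0,0,-40,0],[0.9,0,0,-40,0],[0.9,0,0,-41,0],[0.9,0,0,-41,0]])

```text
time: 8.25
tool_pos: [0.5259, 0.0992, 0.3128]
tcp_rot: [-3.138, -0.145, -0.001]
wrist_force: [0.8, 0.7, 0.4]
width: 0.951
grip_force: 0.0
```

Call:
jog_arm(motion=[[-1,-10,-10,-30,0],[-1,-20,-20,0,0],[-1,-35,0,0,0],[-1,-35,0,0,0],[-1,0,0,0,0]])

```text
time: 8.67
tool_pos: [0.4191, 0.1198, 0.3409]
tcp_rot: [-3.138, -0.147, 0.003]
wrist_force: [0.1, -0.4, -0.4]
width: 0.236
grip_force: 0.0
```

```bash
python3 - <<'E'
from h import *
s=bot.read_state(); print(s['tool_pos'],s['q'].round(2))
im,d,P=grab('top'); X,Y,Z=np.moveaxis(P,-1,0); hsv=cv2.cvtColor(im,cv2.COLOR_RGB2HSV)
red=((hsv[...,0]<8)|(hsv[...,0]>172))&(hsv[...,1]>150)&(hsv[...,2]>80)
m=red&(abs(X-.52)<.045)&(abs(Y-.1)<.045)&(Z<.13); t=P[m]; print(len(t),t.min(0),t.max(0),np.median(t,0),'want .520 .098 .093')
cv2.imwrite('pics/t4.png',cv2.resize(im[150:280,170:330,::-1],(640,520)))
E
```

```text
[0.41912322 0.11980108 0.34087141] [ 0.22 -0.25  1.92  0.    1.47  1.7 ]
65 [0.49856005 0.07510313 0.015633  ] [0.55169172 0.09206055 0.09985729] [0.5189024  0.08360611 0.09232042] want .520 .098 .093
```

View pics/t4.png

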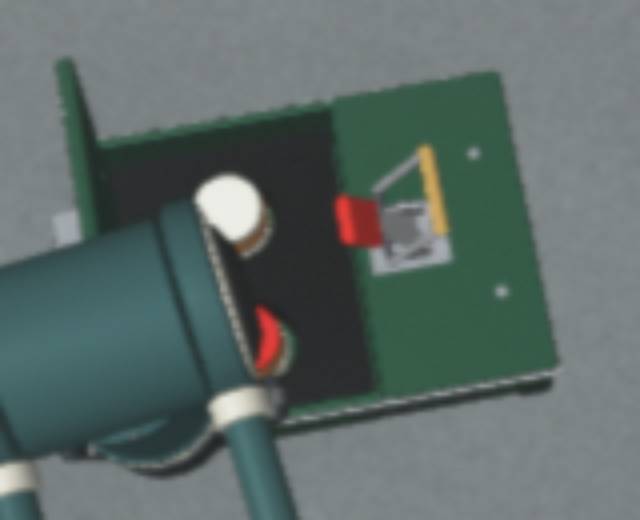

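The top view shows the red cap seated in its pocket near (265,340). The lid stands upright, and the loop is still back with the bar at (433,190). Next I'll go over and behind the lid.

Call:
jog_arm(motion=[[-1,0,-15,-15,0],[-1,0,-30,-10,0],[-1,0,-35,0,0],[-1,5,-25,0,0],[-1,25,0,0,0],[-1,35,0,0,0],[-1,27,0,0,0],[-1,0,0,0,0]])

```text
time: 9.38
tool_pos: [0.5106, 0.2336, 0.3639]
tcp_rot: [3.138, 0.144, 0.001]
wrist_force: [-0.4, -0.4, -0.9]
width: -0.004
grip_force: 0.0
```

Call:
jog_arm(motion=[[-1,0,0,20,0],[-1,0,0,35,0],[-1,0,0,30,0],[-1,0,0,17,0],[-1,0,0,0,0],[-1,0,0,0,0]])

```text
time: 9.88
tool_pos: [0.5057, 0.2328, 0.2624]
tcp_rot: [3.137, 0.145, -0.004]
wrist_force: [0.1, -0.4, -0.1]
width: -0.003
grip_force: 0.0
```

```bash
cat > cs.py <<'E'
from h import *
O=np.array([.5797,.0387]); a=np.radians(5.25); c,sn=np.cos(a),np.sin(a)
def tocase(p):
    p=np.asarray(p,float); r=p[...,:2]-O; return np.stack([r[...,0]*c+r[...,1]*sn,-r[...,0]*sn+r[...,1]*c,p[...,2]],-1)
def st():
    s=bot.read_state(); yaw=2*np.degrees(np.arctan2(s['tcp_rot'][1],s['tcp_rot'][0])); print('t',s['time'],'case TCP',(tocase(s['tool_pos'])*1000).round(1),'yaw',(yaw+180)%360-180,'F',s['wrist_force'].round(1),'w',round(s['width'],2))
E
cat > lid.py <<'E'
from cs import *
st()
im,d,P=grab('side'); C=tocase(P)*1000
m=(abs(C[...,0])<115)&(C[...,1]<200)&(C[...,1]>-60)&(C[...,2]>125)&(im[...,1]>im[...,0]*1.3)&(im[...,1]<110)
q=C[m]; 
if len(q)>50:
    l=np.polyfit(q[:,2],q[:,1],1) if np.ptp(q[:,2])>60 else None; print('lid pts',len(q),'y=a*z+b',l,'zmax',np.percentile(q[:,2],98),'ymin',np.percentile(q[:,1],2))
cv2.imwrite('pics/side_last.png',im[100:320,150:420,::-1])
E
python3 lid.py
```

```text
t 9.8833 case TCP [-55.9 200.  262.4] yaw 5.2776148490559365 F [ 0.1 -0.4 -0.1] w -0.0
lid pts 3095 y=a*z+b [2.77486936e-02 1.51182218e+02] zmax 651.0843129232189 ymin 142.63497322344435
```

Call:
jog_arm(motion=[[-1,0,16,0,0],[-1,0,16,0,0],[-1,0,15,0,0],[-1,0,17,4,0],[-1,0,17,5,0],[-1,0,16,7,0],[-1,0,14,9,0],[-1,0,14,11,0],[-1,0,13,12,0],[-1,0,0,0,0]])

```text
time: 10.77
tool_pos: [0.5189, 0.0937, 0.215]
tcp_rot: [3.137, 0.142, -0.0]
wrist_force: [-0.3, -0.4, -0.6]
width: 0.004
grip_force: 0.0
```

```bash
python3 lid.py
```

```text
t 10.7667 case TCP [-55.5  60.3 215. ] yaw 5.1916761009464665 F [-0.3 -0.4 -0.6] w 0.0
lid pts 4719 y=a*z+b [-7.20405506e-02  1.07316602e+02] zmax 604.250637960389 ymin 20.121883960143393
```

View pics/side_last.png

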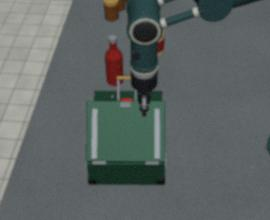

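The lid is about half down and leaning under the fingertips at (144,112). I'll continue along the arc.

Call:
jog_arm(motion=[[-1,0,9,14,0],[-1,0,8,14,0],[-1,0,8,16,0],[-1,0,4,13,0],[-1,0,3,12,0],[-1,0,1,10,0],[-1,0,0,9,0],[-1,0,0,6,0],[-1,0,0,3,0],[-1,0,0,0,0]])

```text
time: 11.65
tool_pos: [0.5221, 0.0633, 0.1191]
tcp_rot: [-3.138, -0.146, -0.0]
wrist_force: [-2.3, 0.3, 2.4]
width: -0.003
grip_force: 1.4
```

```bash
python3 lid.py
```

```text
t 11.65 case TCP [-55.1  29.7 119.1] yaw 5.320872498733877 F [-2.3  0.3  2.4] w -0.0
lid pts 1288 y=a*z+b [-0.12427832 99.6938576 ] zmax 511.080115787135 ymin -14.100827266983183
```

Call:
jog_arm(motion=[[-1,0,0,3,0],[-1,0,0,2,0],[-1,0,0,0,0],[-1,0,0,0,0]])

```text
time: 12.03
tool_pos: [0.5222, 0.0632, 0.1188]
tcp_rot: [-3.138, -0.146, -0.001]
wrist_force: [-15.6, -0.4, 32.0]
width: 0.001
grip_force: 16.0
```

The lid is firmly shut. Next I'll lift clear over the loop and come down behind the bar.

Call:
jog_arm(motion=[[-1,0,0,-15,0],[-1,0,0,-35,0],[-1,0,0,-40,0],[-1,0,0,-40,0],[-1,0,0,-40,0],[-1,0,0,-25,0],[-1,0,20,0,0],[-1,0,35,0,0],[-1,0,35,0,0],[-1,10,35,0,0]])

```text
time: 12.87
tool_pos: [0.5428, -0.0614, 0.3092]
tcp_rot: [3.138, 0.148, 0.002]
wrist_force: [0.8, -0.5, 0.6]
width: -0.001
grip_force: 0.0
```

Call:
jog_arm(motion=[[-1,22,25,0,0],[-1,22,14,0,0],[-1,0,0,0,0],[-1,0,0,0,0]])

```text
time: 13.2
tool_pos: [0.5913, -0.0961, 0.3075]
tcp_rot: [-3.138, -0.143, 0.002]
wrist_force: [-1.1, 0.1, 0.8]
width: 0.0
grip_force: 0.0
```

```bash
cat > latch.py <<'E'
from cs import *
st()
for n in('top','side'):
    im,d,P=grab(n); C=tocase(P)*1000; hsv=cv2.cvtColor(im,cv2.COLOR_RGB2HSV); H,S,V=np.moveaxis(hsv,-1,0)
    near=(abs(C[...,0])<60)&(C[...,1]>-165)&(C[...,1]<80)&(C[...,2]>112)&(C[...,2]<260)
    for nm,m in(('brass',near&(H>12)&(H<28)&(S>110)&(V>100)),('red',near&((H<8)|(H>172))&(S>150)&(V>70))):
        q=C[m]
        if len(q)>3: print(n,nm,len(q),'med',np.median(q,0).round(1),'lo',q.min(0).round(),'hi',q.max(0).round())
    cv2.imwrite(f'pics/{n}_last.png',cv2.resize((im[140:280,190:340] if n=='top' else im[130:270,200:350])[...,::-1],(420,392)))
    q=C[(abs(C[...,0]+70)<35)&(C[...,1]>0)&(C[...,1]<140)&(C[...,2]>100)&(C[...,2]<150)]; 
    if len(q): print(n,'lid z-y fit',np.polyfit(q[:,1],q[:,2],1).round(3))
cv2.imwrite('pics/latch.png',np.hstack([cv2.imread(f'pics/{n}_last.png') for n in('top','side')])[:, :800])
E
python3 latch.py
```

```text
t 13.2 case TCP [  -0.8 -135.2  307.5] yaw 5.22791411331832 F [-1.1  0.1  0.8] w 0.0
top brass 4 med [-21.  -88.7 239.6] lo [ -25. -100.  113.] hi [  4. -88. 241.]
top red 103 med [ -1.1 -32.2 193.6] lo [-19. -46. 172.] hi [ 15. -19. 209.]
top lid z-y fit [-2.00000e-03  1.19661e+02]
side brass 45 med [  8.6 -81.5 239. ] lo [-27. -87. 232.] hi [ 31. -73. 245.]
side red 58 med [  1.7 -22.7 196.5] lo [-14. -37. 167.] hi [ 18. -15. 203.]
side lid z-y fit [2.00000e-03 1.19617e+02]
```

The lid is flat at z = 119.6 and the bar is still back at y≈-85. I'll drop behind it and push it over.

Call:
jog_arm(motion=[[-1,0,0,20,0],[-1,0,0,35,0],[-1,0,0,26,0],[-1,0,0,0,0],[-1,0,-12,0,0],[-1,0,-12,0,0],[-1,0,-12,0,0],[-1,0,-12,0,0],[-1,0,-12,0,0],[-1,0,-12,0,0]])

```text
time: 14.13
tool_pos: [0.5845, -0.0221, 0.2287]
tcp_rot: [3.138, 0.146, 0.003]
wrist_force: [-0.8, 0.2, -0.4]
width: -0.001
grip_force: 0.0
```

Call:
jog_arm(motion=[[-1,0,-8,0,0],[-1,0,-5,0,0],[-1,0,0,0,0],[-1,0,0,0,0]])

```text
time: 14.47
tool_pos: [0.5829, -0.0107, 0.2272]
tcp_rot: [3.138, 0.146, -0.0]
wrist_force: [-0.5, 0.4, 0.8]
width: 0.002
grip_force: 0.0
```

```bash
python3 latch.py
```

```text
t 14.4667 case TCP [ -1.4 -49.5 227.2] yaw 5.337709750518343 F [-0.5  0.4  0.8] w 0.0
top red 72 med [ -6.9 -32.  193.4] lo [-19. -46. 171.] hi [  6. -19. 238.]
top lid z-y fit [6.0000e-03 1.1879e+02]
side brass 56 med [  1.6  40.6 155.1] lo [-27.  35. 146.] hi [ 33.  46. 161.]
side red 52 med [  1.7 -20.9 196.8] lo [-14. -33. 171.] hi [ 18. -13. 203.]
side lid z-y fit [-2.00000e-03  1.19703e+02]
```

View pics/latch.png

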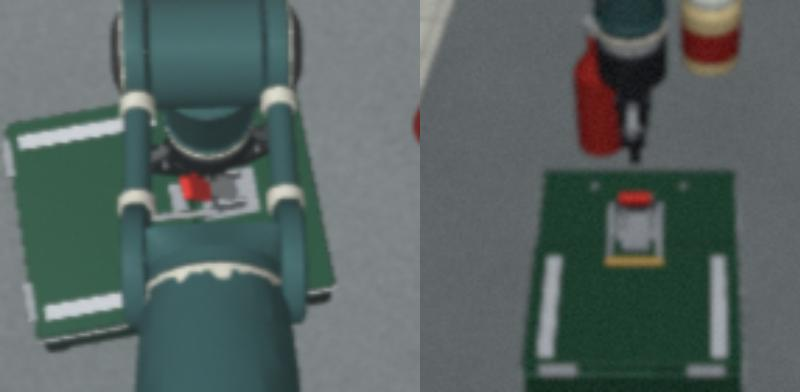

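The bar is over the lid side at (634,262), y≈+40 and z≈155, possibly still falling. I'll raise the tool and look again.

Call:
jog_arm(motion=[[-1,0,0,-20,0],[-1,0,0,-25,0],[-1,0,0,0,0]])

```text
time: 14.82
tool_pos: [0.5856, -0.0118, 0.2775]
tcp_rot: [3.137, 0.144, 0.012]
wrist_force: [0.4, -0.2, 0.9]
width: 0.002
grip_force: 0.0
```

```bash
python3 latch.py
```

```text
t 14.8167 case TCP [  1.2 -50.8 277.5] yaw 5.238131363184692 F [ 0.4 -0.2  0.9] w 0.0
top red 101 med [ -2.3 -32.3 192.4] lo [-18. -46. 170.] hi [ 15. -19. 204.]
top lid z-y fit [-1.00000e-03  1.19691e+02]
side brass 72 med [  1.   32.4 124.5] lo [-29.  22. 113.] hi [ 31.  38. 134.]
side red 53 med [  1.9 -21.3 195.6] lo [-14. -35. 169.] hi [ 18. -10. 203.]
side lid z-y fit [-3.00000e-03  1.19821e+02]
```

The bar now lies on the lid at y≈30, z≈124. Next I'll come down on the lid side of the lever.

Call:
jog_arm(motion=[[-1,0,-20,0,0],[-1,0,-35,0,0],[-1,-1,-21,0,0],[-1,0,0,20,0],[-1,0,0,35,0],[-1,0,0,35,0],[-1,0,0,5,0],[-1,0,0,0,0],[-1,0,0,0,0]])

```text
time: 15.67
tool_pos: [0.5748, 0.0644, 0.1773]
tcp_rot: [3.138, 0.144, -0.002]
wrist_force: [0.1, 0.6, 0.5]
width: 0.0
grip_force: 0.0
```

```bash
python3 latch.py
```

```text
t 15.6667 case TCP [ -2.5  26.  177.3] yaw 5.270622361065847 F [0.1 0.6 0.5] w 0.0
top brass 29 med [-16.3  28.3 127.5] lo [-32.  24. 121.] hi [ -4.  32. 133.]
side brass 71 med [  2.4  32.9 125.9] lo [-30.  21. 116.] hi [ 31.  39. 133.]
side lid z-y fit [-1.00000e-03  1.19791e+02]
```

Call:
jog_arm(motion=[[-1,1,13,-1,0],[-1,1,13,-2,0],[-1,0,10,-4,0],[-1,0,10,-4,0],[-1,0,13,-4,0],[-1,0,13,-3,0],[-1,0,11,0,0],[-1,0,11,2,0],[-1,0,10,4,0],[-1,0,10,5,0]])

```text
time: 16.6
tool_pos: [0.5874, -0.0501, 0.1839]
tcp_rot: [3.138, 0.144, 0.0]
wrist_force: [1.1, 0.9, 2.5]
width: 0.002
grip_force: 0.9
```

```bash
python3 latch.py
```

```text
t 16.6 case TCP [ -0.4 -89.2 183.9] yaw 5.271569169503778 F [1.1 0.9 2.5] w 0.0
top brass 6 med [ 22.4  -5.6 129.1] lo [ 18.  -8. 125.] hi [ 28.  -4. 133.]
top red 35 med [ -14.8 -102.9  193.9] lo [ -19. -116.  177.] hi [ -7. -91. 206.]
top lid z-y fit [1.00000e-03 1.19526e+02]
side brass 60 med [ 1.000e-01 -2.200e+00  1.248e+02] lo [-29. -10. 115.] hi [ 33.   3. 132.]
side red 17 med [-12.2 -92.4 177.1] lo [ -13. -109.  169.] hi [ 18. -61. 243.]
side lid z-y fit [ -0.    119.471]
```

View pics/latch.png

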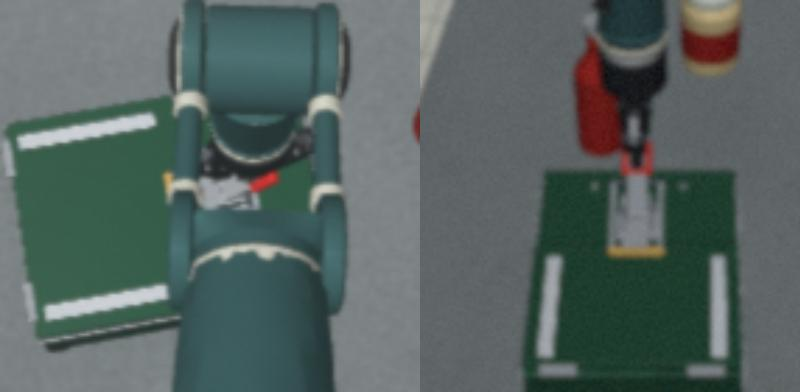

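The lever is past upright and the bar has been drawn to the keeper at (636,252), y≈-4. I'll press on down the arc.

Call:
jog_arm(motion=[[-1,0,7,7,0],[-1,0,7,7,0],[-1,0,4,7,0],[-1,0,4,7,0],[-1,0,2,6,0],[-1,0,2,6,0],[-1,0,4,6,0],[-1,0,4,4,0],[-1,0,0,2,0],[-1,0,0,0,0]])

```text
time: 17.53
tool_pos: [0.5902, -0.0801, 0.1349]
tcp_rot: [-3.134, -0.144, 0.001]
wrist_force: [-6.6, 8.7, 17.8]
width: 0.005
grip_force: 8.4
```

```bash
python3 latch.py
```

```text
t 17.5333 case TCP [  -0.4 -119.3  134.9] yaw 5.266050194025809 F [-6.6  8.7 17.8] w 0.0
top brass 26 med [-19.3  -7.7 130.9] lo [-33. -12. 124.] hi [ 28.  -4. 135.]
top red 40 med [ -14.6 -132.9  132.5] lo [ -21. -146.  126.] hi [  -6. -110.  138.]
top lid z-y fit [  0.    119.494]
side brass 40 med [  2.   -4.7 124.9] lo [-29. -12. 113.] hi [ 33.   3. 136.]
side red 10 med [ -12.7 -114.6  133.8] lo [ -15. -133.  130.] hi [  19. -109.  137.]
side lid z-y fit [-2.00000e-03  1.19739e+02]
```

The lever is on its stop. I'll withdraw straight up, move aside and check.

Call:
jog_arm(motion=[[-1,0,0,-8,0],[-1,0,0,-25,0],[-1,0,0,-40,0],[-1,0,0,-40,0],[-1,-10,20,-30,0],[-1,-20,35,0,0],[-1,-20,35,0,0],[-1,-20,30,0,0],[-1,0,0,0,0],[-1,0,0,0,0]])

```text
time: 18.47
tool_pos: [0.5307, -0.2101, 0.2746]
tcp_rot: [-3.138, -0.139, 0.002]
wrist_force: [0.1, 0.9, -0.2]
width: -0.004
grip_force: 0.0
```

```bash
python3 latch.py
```

```text
t 18.4667 case TCP [ -71.5 -243.2  274.6] yaw 5.088797394807102 F [ 0.1  0.9 -0.2] w -0.0
top brass 27 med [-18.1  -7.8 130.2] lo [-33. -14. 123.] hi [ 28.  -4. 133.]
top red 136 med [  -2.3 -128.7  133.6] lo [ -20. -148.  125.] hi [  15. -110.  143.]
top lid z-y fit [-1.0000e-03  1.1955e+02]
side brass 45 med [ 1.000e-01 -5.100e+00  1.261e+02] lo [-29. -14. 116.] hi [ 32.   2. 132.]
side red 51 med [  -0.6 -121.6  134.7] lo [ -15. -140.  128.] hi [  17. -108.  141.]
side lid z-y fit [2.0000e-03 1.1943e+02]
```

View pics/latch.png

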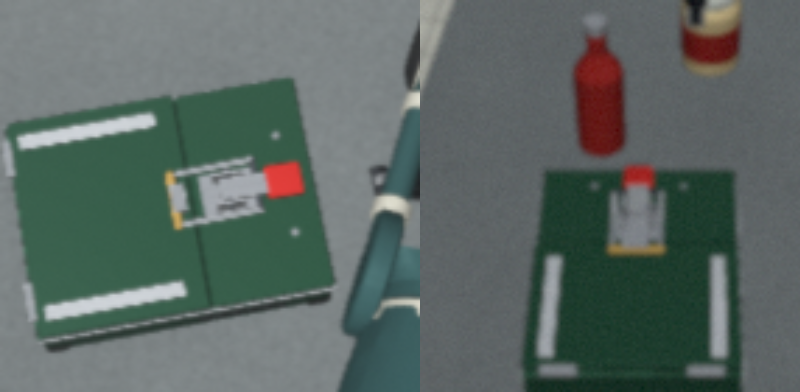

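The lid is shut, the bar is on the keeper at (173,200), and the red lever lies flat at (285,180) with its top at z≈134 mm. The arm is clear, so I'll hand in.

```bash
python3 -c "
from workcell import bot
print(bot.finish_job())"
```

```text
the job is handed in; nothing more can be done
None
```

The job is handed in at about 18.5 s with the jar in its pocket, the lid shut, the bar hooked on the keeper and the lever flat past its toggle point. The last pictures confirmed the lid and latch, and the jar was checked just before the lid closed; no verdict came back.

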